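Set a scored sheet over the snapping edge and hold it down

ROBOT

A 6-joint arm with a two-finger parallel gripper is mounted at the origin on a cart in front of the work surface, level with it; the furniture and walls round the work are solid. World frame = base frame: x ahead of the robot, y to its left, z up, the work surface at z = 0. Lengths are in mm, angles in rad, forces in N, time in s.
With the tool pointing down it reaches from about 350 to 775 mm from the base axis. Payload 7.3 kg.
Tool frame: the origin (TCP) lies between the finger pads, 19 mm behind the fingertips; this is the grasp point; z points along the fingers, y is the line along which they close (so a half turn about z gives the same grasp; the last joint's range is limited). The gripper opens to 92 mm and grips with 3 to 60 N. Pads are 19 mm wide; open, the fingers measure 130 mm over their backs; the gripper's body (75 mm by 190 mm) begins 47 mm behind the grasp point.
Start: joints at [0.989, 0.342, 1.524, -0, 1.275, -0.146], TCP at [221.609, 475.954, 245.541] pointing down, gripper open.
Joint ranges: [-2.53, 2.53], [-0.77, 2.02], [0.04, 2.7], [-1, 4.14], [0.28, 2.66], [-3.11, 3.11]. Speed limits (rad/s): [2.57, 2.57, 3.14, 3.14, 3.14, 3.14].

INTERFACE

Orientations are given as [roll, pitch, yaw] about the fixed x, y, z axes, in that order (R = Rz(yaw) Ry(pitch) Rx(roll)).
In Python, from plant import bot, optics, ticket gives the robot as it stands (bot), with the cameras (optics) and the job (ticket).
- The arm moves only by the tool shift_gripper, called after "Call:" by a JSON object that holds its "method" and its "body". Schema: {"type":"object","properties":{"increments":{"type":"string"},"only":{"type":"string"},"quiet":{"type":"boolean"},"lines":{"type":"string"}},"required":["increments"],"additionalProperties":false}. increments is a string of 1 to 5 rows, parted by semicolons, with the numbers parted by spaces; each row has 5 numbers: the finger opening in mm, then dx, dy, dz in a scale on which 1.0 is 40 cm, then a turn about the tool's z in fractions of the full range, 1 being pi rad; each row is the pose to reach, as a shift and turn from the pose commanded when the call began, along the tool's axes at that moment; what a row does not reach only later rows make up. A row lasts 1/8 s, in which the tool goes at most 62.5 mm and 0.188 rad, less where a joint would pass 70% of its speed; a pose out of reach is approached as far as the arm can. The fingers move at their own pace and stop on an object; the grip force is fixed at half the most. Time passes only in rows, so rows that do not move let the fingers close. The tool returns the time, the measured TCP pose, the force, the opening and the grip force at its end. only (a regular expression) keeps the lines of the reply that match it, lines (a string "A,B") keeps lines A to B, and quiet returns only ok. A shift or turn number past 1, either way, is cut back to 1. Input that does not fit is refused with a message, and nothing moves.
- bot.get_obs(): the state, without advancing time (a new reading comes with each control period).
- optics.capture(name): name is "scene" or "top" or "wrist"; returns a dict with "color" (400x640x3 uint8, red, green, blue), "K" (3x3 intrinsics, pixels), "R" (3x3) and "t" (3): a world point X has camera coordinates R X + t. Camera axes: x right, y down, z forward; pixel columns grow to the right and rows downward; lengths in mm; the calibration is good to about 2 mm. A picture is of the moment at which its call begins. There is no depth.
- ticket.close_job(): hands the job in; it is judged then, once.
The state is a dict: "time": time; "joint_positions": joint angles; "dq": joint speeds; "tau": joint torques, N m; "tool_pos": TCP position; "tcp_rot": TCP orientation; "contact_force": force on the tool from outside, world axes, zero at the start; "moment": the same for the moment, N m; "grip_width": finger opening in mm; "finger_force": force on a finger pad.
Only numpy, scipy, OpenCV 4.12 (cv2) and the standard library are available. Lean on these libraries where they do the work, as an engineer would, in place of code of your own. Each camera call takes 0.05 s, during which the arm holds its last target. There are 200 camera calls.

TASK

The white plastic sheet on the raised plywood board is scored across for snapping: with the fingertips only, push it along the board, never gripping or lifting it, until the score line lies right over the board's far, metal-trimmed edge along the line's whole length, with the short end sticking out past the edge. Then press the sheet down flat on the board with the fingertips on top of it, behind the score line, and finish still holding it pressed there. Leave the things round about where they are.

Things in the scene. Friction and masses are not known exactly. Their poses are not given: they have to be found in the camera images.
- board: Raised plywood board fixed to the bench between the vise (right) and the grinder (left), 220 (x) x 180 (y) x 36 mm high, flat on top, with a flush aluminium trim 12 mm wide along its far edge. Origin: centre of its underside, on the bench. Its x axis points away from the robot (turned up to 0.25 rad), square to the far edge, which lies at x = +110 mm; y runs along that edge, z up.
- board_edge (a point): Middle of the board's far top edge (36 mm above the bench), axes as the board's; the edge runs 90 mm to either side along y.
- sheet: Loose stiff white plastic sheet, 110 (x) x 80 (y) x 8 mm, about 0.09 kg, flat on the board, turned up to 0.3 rad against it. Origin: centre of its underside; x points to its far end (x = +55 mm; near end -55 mm). A thin dark score line crosses its top along y at x = +25 mm, 30 mm from the far end, leaving the short part beyond it; it starts 35 to 75 mm short of the board's far edge.
- score_left (a point): Left (+y) end of the score line, on the sheet's top face.
- score_right (a point): Right (-y) end of the score line, on the sheet's top face.
- jar_washers: Bystander: glass jar with a lid, filled brown, 66 mm across, 100 mm high, right of the board. Origin: centre of its underside.
- wax_tin: Bystander: flat round yellow tin, 68 mm across, 26 mm high, right of the board. Origin: centre of its underside.
- block_oak: Bystander: hardwood offcut, 45 x 75 x 45 mm, left of the board. Origin: centre of its underside.
- tape_roll: Bystander: black roll of tape lying flat, 66 mm across, 19 mm high, left of the board. Origin: centre of its underside.

How it is judged (in metres and radians):
At the end, for the whole second after the job is handed in: Both ends of the score line lie within 5 mm of the board's far edge (in plan) and within its length; the sheet is flat on the board and at rest; the fingers press on its top behind the line (TCP over the sheet there, fingers on sheet over 2 N, sheet on board over 4 N) (x of score_left in the frame of board_edge between -0.005 and 0.005 m and y of score_left in the frame of board_edge between -0.09 and 0.09 m and x of score_right in the frame of board_edge between -0.005 and 0.005 m and y of score_right in the frame of board_edge between -0.09 and 0.09 m and angle between sheet's own z axis and vertical below 0.04 rad and height (world z) of score_left above 0.04 m and linear speed of sheet below 0.01 m/s and contact force between the fingers and sheet above 2 N and contact force between sheet and board above 4 N and x of the grasp point in the frame of sheet between -0.055 and 0.025 m and y of the grasp point in the frame of sheet between -0.04 and 0.04 m); the arm keeps its last pose, push and grip.
It fails at once if the sheet is lifted more than 12 mm off the board or tipped (height (world z) of sheet above 0.048 m or angle between sheet's own z axis and vertical above 0.2 rad).
It fails at once if a bystander is moved by more than 20 mm (distance of any of jar_washers, wax_tin, block_oak, tape_roll from where it was at the start of the episode above 0.02 m).
It also fails if it takes over 43 s, if anything falls off the work surface, if the arm or the gripper's body presses on something with over 40 N, if the wrist force passes 120 N, or if a joint passes its speed limit or range.

## Working session

There is one attempt and no reset: what is moved stays moved. The work goes in short steps, Python scripts to look and compute and a tool call to move; the robot and the scene stay as the last step left them, time stands still between calls to the robot, and variables do not carry over. Pictures are saved under pics/ and viewed, at most 10 in all, crops included, and the job is handed in when it is done.

```bash
ls; mkdir -p pics; python3 - <<'E'
from plant import bot, optics, ticket
import cv2
o=bot.get_obs();print(o['time'],o['tool_pos'],o['tcp_rot'],o['contact_force'])
for n in("top","scene"):
    c=optics.capture(n);cv2.imwrite(f"pics/{n}0.png",c["color"][:,:,::-1]);print(c["K"],c["R"],c["t"])
E
```

```text
pics
plant.py
0.0 [221.38753624 475.62573103 244.85550195] [-3.14008195e+00 -2.00053126e-04  2.70581619e+00] [ 0.05807743 -0.24253664  0.10145255]
[[515.4783164    0.         320.70714676]
 [  0.         515.4783164  194.29854032]
 [  0.           0.           1.        ]] [[-2.08736978e-02 -9.99781787e-01  8.16193332e-04]
 [-9.80122314e-01  2.03021292e-02 -1.97352661e-01]
 [ 1.97293026e-01 -4.91944911e-03 -9.80332220e-01]] [ 159.24527615  605.03682873 1128.07653758]
[[476.39527843   0.         324.87967639]
 [  0.         476.39527843 195.47367894]
 [  0.           0.           1.        ]] [[ 0.91672918 -0.39950444 -0.00195491]
 [-0.26765104 -0.61052218 -0.74540297]
 [ 0.29659828  0.68385589 -0.66661127]] [-460.52985912  279.17134915  829.59523594]
```

View pics/top0.png

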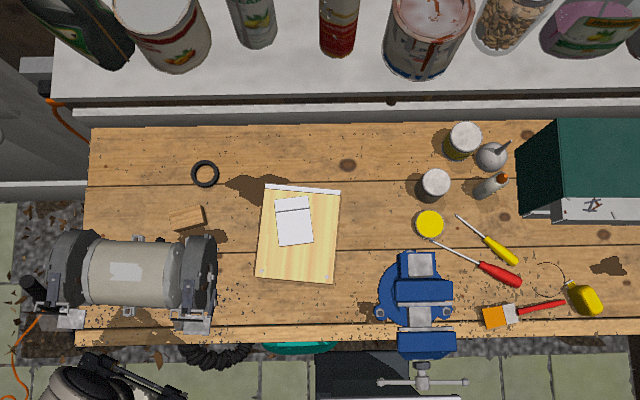

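View pics/scene0.png

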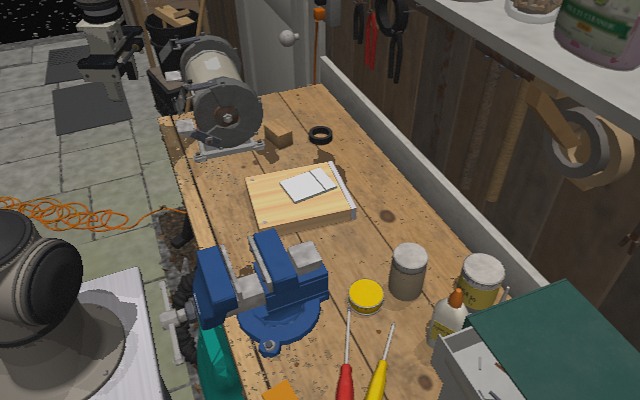

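The top view shows the board at about u 256–340, v 185–283, with white trim on top. The sheet is at about u 275–313, v 196–246, with its score near v 210. The scene view agrees, and the tin, jar, block and tape are well clear of the push path.

```bash
cat > h.py <<'E'
import numpy as np,cv2
from plant import bot, optics, ticket
def ray(c,uv,z):
    uv=np.atleast_2d(np.asarray(uv,float))
    d=(np.linalg.inv(c["K"])@np.c_[uv,np.ones(len(uv))].T).T@c["R"]
    o=-c["R"].T@c["t"]
    return o+d*((z-o[2])/d[:,2])[:,None]
def quad(mask):
    cs,_=cv2.findContours(mask,cv2.RETR_EXTERNAL,cv2.CHAIN_APPROX_NONE)
    k=max(cs,key=cv2.contourArea); return k,cv2.convexHull(k)
E
python3 - <<'E'
from h import *
c=optics.capture("top");im=c["color"]
crop=im[175:295,245:355]
cv2.imwrite("pics/z.png",cv2.resize(crop[:,:,::-1],None,fx=5,fy=5,interpolation=cv2.INTER_CUBIC))
for p in [(265,190),(258,250),(300,187),(294,200),(294,211),(294,230),(320,230),(250,250),(345,230)]: print(p,im[p[1],p[0]])
E
```

```text
(265, 190) [220 198 139]
(258, 250) [222 188 134]
(300, 187) [224 227 236]
(294, 200) [219 216 220]
(294, 211) [231 228 233]
(294, 230) [216 213 217]
(320, 230) [218 199 142]
(250, 250) [179 139  97]
(345, 230) [180 143 104]
```

View pics/z.png

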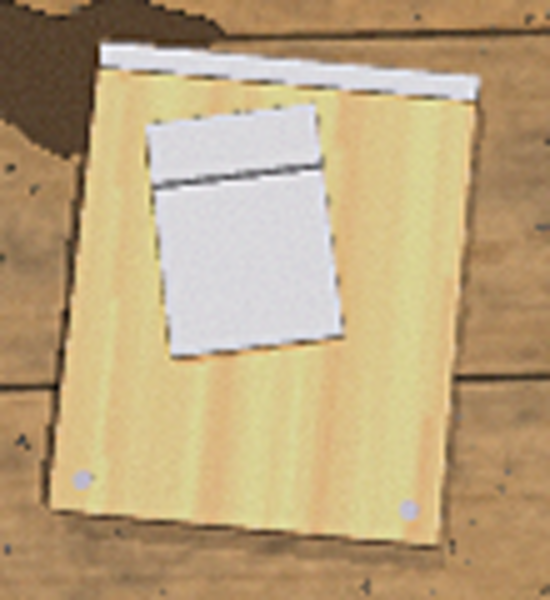

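The crop shows the trim running from about (265,184) to (341,191), tilted one way. The sheet is tilted the other way, with corners near (275,200), (308,196), (313,242) and (279,246). Its score runs from about (276,212) to (309,208).

```bash
cat >> h.py <<'E'
def measure(c,box=(175,295,245,355)):
    a,b,l,r=box; im=c["color"]; hsv=cv2.cvtColor(im,cv2.COLOR_RGB2HSV)
    m=np.zeros(im.shape[:2],np.uint8)
    m[a:b,l:r]=((hsv[a:b,l:r,1]<40)&(hsv[a:b,l:r,2]>170))
    n,lab,st,ce=cv2.connectedComponentsWithStats(m)
    out=[]
    for i in np.argsort(-st[1:,4])[:3]+1:
        v,u=np.nonzero(lab==i); out.append((st[i,4],np.c_[u,v],ce[i]))
    return out
def rect(c,uv,z):
    p=ray(c,uv,z)[:,:2].astype(np.float32); return cv2.minAreaRect(p)
E
python3 - <<'E'
from h import *
c=optics.capture("top")
for n,uv,ce in measure(c):
    for z in (36,44):
        r=rect(c,uv,z); print(n,ce,z,r,np.round(cv2.boxPoints(r),1).tolist())
# full board by hand corners
P=ray(c,np.array([[100,43],[480,76],[438,546],[50,510]])/5+[245-.4,175-.4],36)[:,:2]
print(P,np.linalg.norm(P-np.roll(P,-1,0),axis=1))
S=ray(c,np.array([[148,125],[314,104],[343,337],[171,357],[153,186],[322,165]])/5+[244.6,174.6],44)[:,:2];print(S)
E
```

```text
1158 [294.0164076  227.15112263] 36 ((536.84814453125, 210.10398864746094), (78.48509216308594, 80.01097869873047), 6.051392555236816) [[493.6000061035156, 245.6999969482422], [502.0, 166.1999969482422], [580.0999755859375, 174.5], [571.7000122070312, 254.0]]
1158 [294.0164076  227.15112263] 44 ((535.7509765625, 209.71627807617188), (77.95703887939453, 79.47274017333984), 6.051358699798584) [[492.79998779296875, 245.10000610351562], [501.20001220703125, 166.10000610351562], [578.7000122070312, 174.3000030517578], [570.2999877929688, 253.3000030517578]]
405 [291.08395062 203.17037037] 36 ((593.325439453125, 216.2496337890625), (28.383153915405273, 79.65200805664062), 6.278491497039795) [[574.9000244140625, 254.3000030517578], [583.5999755859375, 175.10000610351562], [611.7999877929688, 178.1999969482422], [603.0999755859375, 257.3999938964844]]
405 [291.08395062 203.17037037] 44 ((591.8485107421875, 215.82061767578125), (28.19224739074707, 79.11614227294922), 6.2785139083862305) [[573.5, 253.60000610351562], [582.2000122070312, 175.0], [610.2000122070312, 178.0], [601.5, 256.700012207
[... 190 characters left out ...]
000122070312, 100.4000015258789], [642.7999877929688, 277.29998779296875], [632.0, 278.6000061035156]]
350 [302.52571429 188.77142857] 44 ((625.6124877929688, 189.2256317138672), (176.87400817871094, 10.840912818908691), 83.51207733154297) [[610.2000122070312, 102.0], [621.0, 100.69999694824219], [641.0, 276.5], [630.2000122070312, 277.70001220703125]]
[[642.58814715 278.51620258]
 [622.93760504  99.39760668]
 [405.00948711 124.71577973]
 [424.87086073 301.1750747 ]] [180.1932718  219.39387974 177.57352546 218.89321893]
[[601.11958552 255.26087901]
 [609.50288972 177.68703724]
 [500.21314127 166.10198873]
 [492.67602589 245.05810364]
 [572.23842989 253.02882233]
 [580.50442274 174.42395952]]
```

```bash
cat >> h.py <<'E'
YB=-0.112; E0=np.array([633.,189.]); UX=np.array([np.cos(YB),np.sin(YB)]); UY=np.array([-UX[1],UX[0]])
def b2w(x,y): return E0+x*UX+y*UY
def shift(p,yaw=np.pi+YB,cur=None):
    from scipy.spatial.transform import Rotation as Ro
    o=bot.get_obs(); pos,rpy=(o['tool_pos'],o['tcp_rot']) if cur is None else cur
    R=Ro.from_euler('xyz',rpy).as_matrix()
    d=(rpy[2]-yaw+np.pi)%(2*np.pi)-np.pi
    print(np.round(R.T@(np.asarray(p)-pos),1),round(d,3))
E
python3 - <<'E'
from h import *
cur=([221.609,475.954,245.541],[np.pi,0,2.7058])
for p in [(230,340,245),(*b2w(-178,3),200),(*b2w(-178,3),120)]: print(np.round(p,1)); shift(p,cur=cur)
E
```

```text
[230 340 245]
[ -65.  -119.7    0.5] -0.324
[456.5 211.9 200. ]
[-324.4 -140.3   45.5] -0.324
[456.5 211.9 120. ]
[-324.4 -140.3  125.5] -0.324
```

Units first: shifts go in shares of 40 cm and turns go in shares of pi rad. So -236 mm / 400 = -0.59, -110 mm / 400 = -0.275, -0.324 rad / 3.1416 = -0.1031.

Call:
{"method": "shift_gripper", "body": {"increments": "30 -0.075 -0.1375 0 -0.0318;30 -0.1625 -0.275 0 -0.0637;30 -0.3 -0.3 0 -0.1031;30 -0.445 -0.31 0 -0.1031;30 -0.59 -0.325 0.025 -0.1031"}}

```text
time: 0.82
tool_pos: [382.5, 257.5, 236.3]
tcp_rot: [3.14, 0.002, 3.03]
contact_force: [0.4, 0.2, -0.5]
grip_width: 46.9
finger_force: 0.0
```

Call:
{"method": "shift_gripper", "body": {"increments": "30 -0.05 0 0 0"}}

```text
time: 0.95
tool_pos: [402.6, 254.0, 234.8]
tcp_rot: [-3.141, -0.001, 3.026]
contact_force: [-0.9, 0.5, -0.3]
grip_width: 36.6
finger_force: 0.0
```

```bash
python3 - <<'E'
from h import *
print(bot.get_obs()['time'],bot.get_obs()['contact_force']);shift((*b2w(-178,3),120)); shift((*b2w(-178,3),59))
E
```

```text
0.95 [-0.88031741  0.4522986  -0.26101376]
[-58.5 -35.6 114.8] -0.004
[-58.5 -35.5 175.8] -0.004
```

In the tool's units: 170 mm / 400 = 0.425, 150 mm / 400 = 0.375.

Call:
{"method": "shift_gripper", "body": {"increments": "30 -0.075 -0.05 0.1 0;30 -0.145 -0.0875 0.2 0;30 -0.145 -0.0875 0.2875 0;30 -0.145 -0.0875 0.375 0;30 -0.145 -0.0875 0.425 0"}}

```text
time: 1.58
tool_pos: [453.4, 214.6, 63.6]
tcp_rot: [-3.141, -0.003, 3.029]
contact_force: [-0.0, 0.2, 0.5]
grip_width: 29.9
finger_force: 0.0
```

Call:
{"method": "shift_gripper", "body": {"increments": "30 0 0 0 0;30 0 0 0 0"}}

```text
time: 1.82
tool_pos: [454.8, 215.2, 66.3]
tcp_rot: [3.141, 0.001, 3.03]
contact_force: [0.1, 0.4, -0.0]
grip_width: 30.1
finger_force: 0.0
```

```bash
python3 - <<'E'
from h import *
print(bot.get_obs()['contact_force']);shift((*b2w(-178,3),58))
c=optics.capture("wrist");cv2.imwrite("pics/w1.png",c["color"][:,:,::-1])
E
```

```text
[ 0.08199187  0.42825063 -0.03902644]
[-2.  -3.1  8.3] 0.0
```

View pics/w1.png

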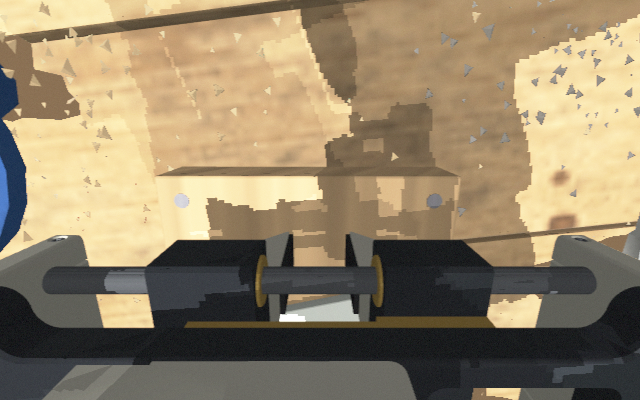

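The wrist view looks back towards the robot. The board's near edge is at v≈172, and the open fingers at u≈265–380 straddle the sheet's near end, with white showing at (320,312). Next I lower the fingers and push.

In the tool's units: -32 mm / 400 = -0.08, -24 mm / 400 = -0.06.

Call:
{"method": "shift_gripper", "body": {"increments": "30 0 -0.0025 0.0125 0;30 -0.02 -0.005 0.02 0;30 -0.04 -0.0075 0.02 0;30 -0.06 -0.0075 0.02 0;30 -0.08 -0.0075 0.02 0"}}

```text
time: 2.5
tool_pos: [486.4, 208.4, 57.5]
tcp_rot: [3.141, 0.0, 3.03]
contact_force: [-1.2, 0.4, -0.1]
grip_width: 29.8
finger_force: 0.2
```

Call:
{"method": "shift_gripper", "body": {"increments": "30 -0.0225 0 0 0;30 -0.045 0 0 0;30 -0.065 0 0 0;30 -0.0825 0 0 0;30 -0.095 0 0 0"}}

```text
time: 3.12
tool_pos: [523.9, 204.2, 57.5]
tcp_rot: [3.141, 0.0, 3.03]
contact_force: [-1.5, 1.0, -0.4]
grip_width: 29.9
finger_force: 0.3
```

Call:
{"method": "shift_gripper", "body": {"increments": "30 0 0 0 0;30 0 0 0 0"}}

```text
time: 3.38
tool_pos: [523.4, 204.2, 57.5]
tcp_rot: [-3.142, -0.0, 3.03]
contact_force: [-0.9, 0.3, -0.0]
grip_width: 30.4
finger_force: 0.0
```

```bash
python3 - <<'E'
from h import *
shift((*b2w(-89.5,3),58))
c=optics.capture("top");im=c["color"]
cv2.imwrite("pics/t2.png",cv2.resize(im[165:295,235:365,::-1],None,fx=4,fy=4,interpolation=cv2.INTER_CUBIC))
E
```

```text
[-21.2   0.1  -0.5] 0.0
```

View pics/t2.png

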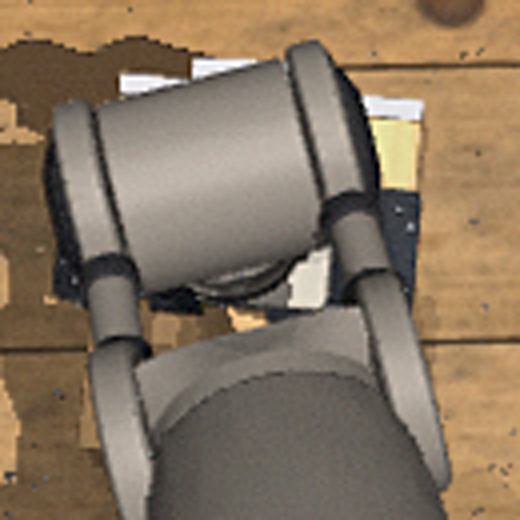

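The arm hides most of the top view. A strip of the sheet's far end shows past the trim at about (283–307, 180). I'll use the scene camera instead.

```bash
python3 - <<'E'
from h import *
c=optics.capture("scene");im=c["color"]
cv2.imwrite("pics/s2.png",cv2.resize(im[140:240,240:370,::-1],None,fx=6,fy=6,interpolation=cv2.INTER_CUBIC))
E
```

```text
(no output)
```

View pics/s2.png

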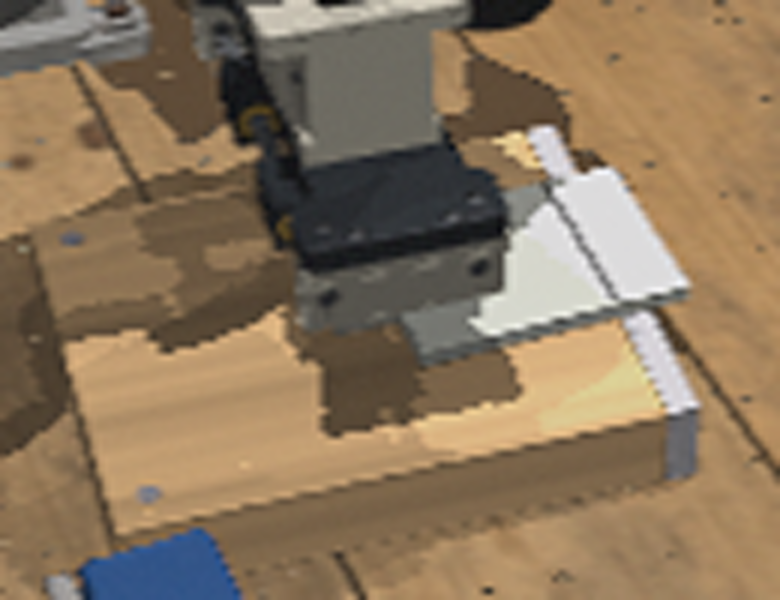

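The scene crop shows the score from about (548,188) to (618,302), near the trim. The trim's far edge runs from about (553,127) to (698,408), and the sheet is flat against the fingers.

```bash
python3 - <<'E'
from h import *
c=optics.capture("scene")
f=lambda a,z: ray(c,np.array(a)/6+[239.58,139.58],z)[:,:2]
e=f([[553,127],[698,408]],36); s=f([[548,188],[618,302],[612,169],[690,290]],44)
print("edge",e,np.linalg.norm(e[1]-e[0]),np.arctan2(*(e[0]-e[1])))
print("score",s)
for o,y in ((E0,-.112),(e.mean(0),-np.arctan2(*(e[0]-e[1])))):
    ux=np.array([np.cos(y),np.sin(y)]);uy=np.array([-ux[1],ux[0]]);print(np.c_[(s-o)@ux,(s-o)@uy])
E
```

```text
edge [[640.35780593 273.80287053]
 [620.00068482  97.54378309]] 177.4307704024589 0.11498597396142558
score [[617.96253843 228.90587533]
 [614.16646216 155.10644924]
 [646.48518736 229.67086047]
 [642.35741992 150.36562265]]
[[-19.40336491  37.9751704 ]
 [-14.92739099 -35.78614158]
 [  8.85507757  41.92322472]
 [ 13.61680102 -37.34647441]]
[[-17.09622202  41.54540135]
 [-12.40001903 -32.20221668]
 [ 11.15030571  45.57781692]
 [ 16.14870484 -33.67731046]]
```

In the tool's units: -13 mm / 400 = -0.0325, -11 mm / 400 = -0.0275.

Call:
{"method": "shift_gripper", "body": {"increments": "30 -0.01 0 0 0;30 -0.02 0 0 0;30 -0.0275 0 0 0;30 -0.0325 0 0 0;30 -0.0325 0 0 0"}}

```text
time: 4.15
tool_pos: [536.6, 202.7, 57.5]
tcp_rot: [3.141, 0.0, 3.03]
contact_force: [0.0, 0.3, 0.2]
grip_width: 29.7
finger_force: 0.0
```

```bash
python3 - <<'E'
from h import *
shift((*b2w(-89.5,3),58))
c=optics.capture("scene");im=c["color"]
cv2.imwrite("pics/s3.png",cv2.resize(im[150:215,295:365,::-1],None,fx=9,fy=9,interpolation=cv2.INTER_CUBIC))
E
```

```text
[-7.8  0.1 -0.5] 0.0
```

View pics/s3.png

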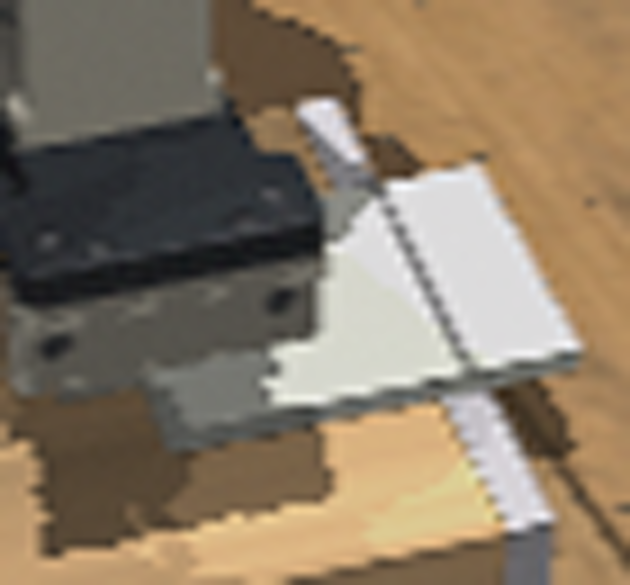

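The score now runs from about (384,192) to (470,372) in the crop, and the trim's far edge from (340,100) to (553,520).

```bash
python3 - <<'E'
from h import *
c=optics.capture("scene")
f=lambda a,z: ray(c,np.array(a)/9+[294.55,149.55],z)[:,:2]
e=f([[340,100],[553,520]],36); s=f([[384,192],[470,372],[487,165],[582,350]],44)
print(e,np.linalg.norm(e[1]-e[0]),np.arctan2(*(e[0]-e[1])))
for o,y in ((E0,-.112),(e.mean(0),-np.arctan2(*(e[0]-e[1])))):
    ux=np.array([np.cos(y),np.sin(y)]);uy=np.array([-ux[1],ux[0]]);print(np.c_[(s-o)@ux,(s-o)@uy])
E
```

```text
[[641.82122562 273.53963745]
 [620.52779835  98.20385047]] 176.6240307579976 0.1208518910189295
[[ -4.96382194  33.60596701]
 [ -6.88107479 -41.80518115]
 [ 24.98772471  36.35371833]
 [ 23.14291738 -42.23307821]]
[[ -3.82606257  36.88622827]
 [ -5.07571776 -38.53893653]
 [ 26.09998817  39.89899631]
 [ 24.95088579 -38.70105119]]
```

In the tool's units: -5 mm / 400 = -0.0125, -4 mm / 400 = -0.01.

Call:
{"method": "shift_gripper", "body": {"increments": "30 -0.005 0 0 0;30 -0.01 0 0 0;30 -0.0125 0 0 0;30 -0.0125 0 0 0"}}

```text
time: 4.75
tool_pos: [541.6, 202.2, 57.6]
tcp_rot: [3.141, 0.0, 3.03]
contact_force: [0.0, -0.2, 0.1]
grip_width: 29.9
finger_force: 0.0
```

Call:
{"method": "shift_gripper", "body": {"increments": "30 0.0375 0 0 0;30 0.075 0 -0.075 0;30 0.15 0 -0.175 0;30 0.275 0 -0.25 0;30 0.4 0 -0.3 0"}}

```text
time: 5.38
tool_pos: [381.5, 220.2, 178.9]
tcp_rot: [3.14, 0.002, 3.029]
contact_force: [0.9, 0.6, 0.9]
grip_width: 30.0
finger_force: 0.0
```

Call:
{"method": "shift_gripper", "body": {"increments": "8 0.075 0 0 0;8 0.075 0 0 0"}}

```text
time: 5.62
tool_pos: [351.0, 223.6, 178.1]
tcp_rot: [3.141, 0.001, 3.031]
contact_force: [0.6, 0.0, 0.2]
grip_width: 14.5
finger_force: 0.0
```

```bash
python3 - <<'E'
from h import *
c=optics.capture("top");im=c["color"]
cv2.imwrite("pics/t3.png",cv2.resize(im[165:250,245:355,::-1],None,fx=7,fy=7,interpolation=cv2.INTER_CUBIC))
E
```

```text
(no output)
```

View pics/t3.png

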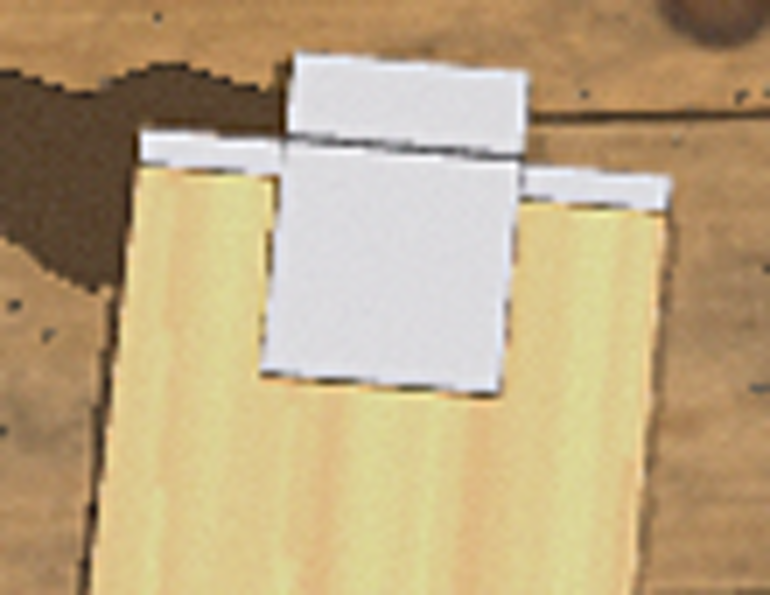

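The score runs from about (285,136) to (522,158) in the crop, nearly level with the trim's far edge, which runs from (141,129) to (671,177). I'll measure both to sub-pixel.

```bash
cat > m.py <<'E'
from h import *
c=optics.capture("top");g=cv2.cvtColor(c["color"],cv2.COLOR_RGB2GRAY).astype(float)
hsv=cv2.cvtColor(c["color"],cv2.COLOR_RGB2HSV)
L=[];
for u in range(288,318):
    v0=185.2+(u-285.7)*22/237; v=np.arange(int(v0)-2,int(v0)+4); w=np.clip(210-g[v,u],0,None)
    if w.sum()>20: L.append((u,(w*v).sum()/w.sum()))
T=[]
for u in list(range(267,283))+list(range(322,339)):
    col=np.arange(178,200); ok=(hsv[col,u,1]<40)&(hsv[col,u,2]>170)
    if ok.any(): T.append((u,col[ok][0]-.5))
s=ray(c,L,44)[:,:2]; e=ray(c,T,36)[:,:2]
pe=np.polyfit(e[:,1],e[:,0],1); ps=np.polyfit(s[:,1],s[:,0],1); print("yaw",-pe[0],-ps[0])
r=s[:,0]-np.polyval(pe,s[:,1])
q=np.polyfit((s-E0)@UY,r,1); print(len(s),len(e),"slope",q[0],"at +40,-40:",np.polyval(q,[45,-38]))
print("edge at y=189:",np.polyval(pe,189))
sh=[x for x in measure(c)[:1]]; R=rect(c,sh[0][1],44); print(R); print((np.array(cv2.boxPoints(R))-E0)@np.c_[UX,UY])
E
python3 m.py
```

```text
yaw -0.11363833717646488 -0.11387461750666081
30 33 slope 0.00024689736438530073 at +40,-40: [0.25858206 0.23808958]
edge at y=189: 632.8026336698418
((592.5494384765625, 192.9914093017578), (176.87449645996094, 78.24217987060547), 83.50273132324219)
[[-79.88797228 -88.93704621]
 [ -1.64589634 -89.04647473]
 [ -1.3984759   87.82784703]
 [-79.64055184  87.93727555]]
```

The score is within about 0.3 mm of the edge and parallel to it, and the near end at −80 mm agrees. Next I go above the sheet to press.

```bash
python3 - <<'E'
from h import *
shift((*b2w(-38,3),90)); print(bot.get_obs()['contact_force'])
E
```

```text
[-243.7   -0.3   88.3] 0.001
[ 0.31963459 -0.64616076  0.2059327 ]
```

In the tool's units: -243 mm / 400 = -0.6075, -215 mm / 400 = -0.5375.

Call:
{"method": "shift_gripper", "body": {"increments": "8 -0.1375 0 0 0;8 -0.275 0 0.025 0;8 -0.4125 0 0.0875 0;8 -0.5375 0 0.15 0;8 -0.6075 0 0.2125 0"}}

```text
time: 6.35
tool_pos: [597.5, 194.9, 90.4]
tcp_rot: [3.142, 0.001, 3.028]
contact_force: [0.3, 0.1, -0.4]
grip_width: 8.0
finger_force: 0.0
```

Call:
{"method": "shift_gripper", "body": {"increments": "8 0 0 0.025 0;8 0 0 0.05 0;8 0 0 0.05 0"}}

```text
time: 6.72
tool_pos: [593.1, 196.4, 72.2]
tcp_rot: [-3.141, -0.001, 3.03]
contact_force: [0.6, 0.3, -0.0]
grip_width: 8.2
finger_force: 0.0
```

```bash
python3 - <<'E'
from h import *
shift((*b2w(-38,3),63)); print(bot.get_obs()['contact_force'])
E
```

```text
[-2.5  0.1  9.2] 0.001
[ 0.56746914  0.3353244  -0.01116422]
```

In the tool's units: 10 mm / 400 = 0.025, 9 mm / 400 = 0.0225.

Call:
{"method": "shift_gripper", "body": {"increments": "8 0 0 0.01 0;8 0 0 0.0175 0;8 0 0 0.0225 0;8 0 0 0.025 0;8 0 0 0.025 0"}}

```text
time: 7.35
tool_pos: [594.0, 196.4, 63.1]
tcp_rot: [3.141, 0.0, 3.03]
contact_force: [-2.8, 0.1, 4.3]
grip_width: 8.0
finger_force: 2.3
```

In the tool's units: 1 mm / 400 = 0.0025, 0.5 mm / 400 = 0.0013.

Call:
{"method": "shift_gripper", "body": {"increments": "8 0 0 0.0013 0;8 0 0 0.0025 0;8 0 0 0.0025 0;8 0 0 0.0025 0"}}

```text
time: 7.85
tool_pos: [594.0, 196.4, 63.0]
tcp_rot: [3.141, 0.001, 3.03]
contact_force: [-5.7, -0.2, 11.8]
grip_width: 8.1
finger_force: 5.7Traceback (most recent call last):
```

```bash
python3 m.py
```

```text
  File "m.py", line 12, in <module>
    s=ray(c,L,44)[:,:2]; e=ray(c,T,36)[:,:2]
                           ~~~^^^^^^^^
  File "h.py", line 5, in ray
    d=(np.linalg.inv(c["K"])@np.c_[uv,np.ones(len(uv))].T).T@c["R"]
       ~~~~~~~~~~~~~~~~~~~~~^~~~~~~~~~~~~~~~~~~~~~~~~~~~~
ValueError: matmul: Input operand 1 has a mismatch in its core dimension 0, with gufunc signature (n?,k),(k,m?)->(n?,m?) (size 1 is different from 3)
```

There is a 5.7 N forward drag on the sheet, so I'll ease the lateral command back and then check with the scene camera.

In the tool's units: 0.6 mm / 400 = 0.0015.

Call:
{"method": "shift_gripper", "body": {"increments": "8 0.0015 0 0 0;8 0.0015 0 0 0;8 0.0015 0 0 0"}}

```text
time: 8.28
tool_pos: [594.0, 196.4, 63.0]
tcp_rot: [3.141, 0.002, 3.03]
contact_force: [-2.5, -1.1, 9.1]
grip_width: 7.8
finger_force: 5.0
```

```bash
python3 - <<'E'
from h import *
c=optics.capture("scene");im=c["color"]
cv2.imwrite("pics/s4.png",cv2.resize(im[150:215,295:365,::-1],None,fx=9,fy=9,interpolation=cv2.INTER_CUBIC))
E
```

```text
(no output)
```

View pics/s4.png

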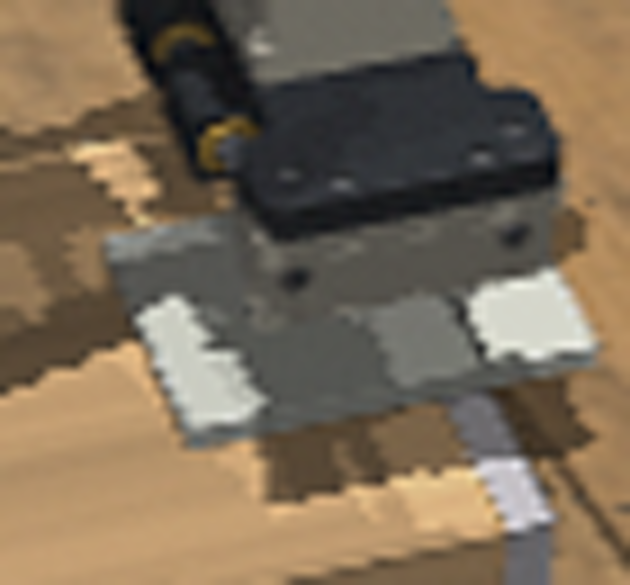

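In the crop the sheet's far right corner is at about (598,352), its near right corner at (187,443), and the visible end of the score near (485,366). I'll check these.

```bash
python3 - <<'E'
from h import *
c=optics.capture("scene"); o=bot.get_obs(); print(o['time'],o['contact_force'])
f=lambda a,z: ray(c,np.array(a)/9+[294.55,149.55],z)[:,:2]
s=f([[598,350],[190,436],[106,240],[484,366]],44)
print((s-E0)@np.c_[UX,UY])
E
```

```text
8.375 [-2.68782663 -0.42995216  9.82156677]
[[ 27.0343679  -43.44208743]
 [-81.40005793 -43.97375118]
 [-80.91660869  36.21306535]
 [ -2.73452401 -40.67634761]]
```

```bash
python3 -c "
from plant import bot, optics, ticket
print(ticket.close_job())"
```

```text
the job is handed in; nothing more can be done
None
```

I've handed the job in, without a verdict back: the score line measured about 0.3 mm from the far edge and parallel to it before pressing (within 3 mm in a rougher check after), and the fingertips are holding the sheet down at about 10 N behind the line.

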